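Fit the candle cups to a wooden candle beam

ROBOT

A 6-joint arm with a two-finger parallel gripper is mounted at the origin on the work surface. World frame = base frame: x ahead of the robot, y to its left, z up, the work surface at z = 0. Lengths are in m, angles in rad, forces in N, time in s.
With the tool pointing down it reaches from about 0.35 to 1 m from the base axis. Payload 7.1 kg.
Tool frame: the origin (TCP) lies on the centre line of the jaws, within the pads' length; the fingertips stand bot.tips_ahead ahead of it and the grasp point (between the pads) lies 3 mm ahead of it (bot.tips_ahead is the distance from the TCP to the fingertips, in m); z points along the fingers, y is the line along which they close (so a half turn about z gives the same grasp; the last joint's range is limited). The gripper opens to 85 mm and grips with 20 to 120 N. Pads are 22 mm wide; open, the fingers measure 114 mm over their backs; the gripper's body (76 mm by 85 mm) begins 54 mm behind the grasp point. The pads swing forward as they close: fully open they stand 13 mm farther back than shut.
Start: joints at [1.24, 0.423, 1.63, -0, 1.089, -0.019], TCP at [0.192, 0.595, 0.253] pointing down, gripper open.
Joint ranges: [-3, 3], [-0.9, 2.11], [0.09, 2.58], [-1.31, 4.45], [0.11, 2.69], [-2.54, 2.54]. Speed limits (rad/s): [2.39, 2.39, 3.01, 3.14, 3.14, 3.14].

INTERFACE

Orientations are given as a rotation vector (axis times angle).
In Python, from rig import bot, eyes, order, models gives the robot as it stands. Calls block until the motion is done:
- bot.reach(position, orientation): joint-space move of the TCP to a pose.
- bot.movel(position, rot=None, v=0.15, until_force=None): straight line of the TCP; rot=None keeps the orientation; v is the mean speed in m/s. With until_force (N) it stops when the force on the tool has changed by that much, and returns True; else False.
- bot.move_joints(angles): joint-space move.
- bot.gripper_to(opening, f_grip=None): finger opening in m; f_grip is the grip in N (None keeps the last); returns when the fingers have stopped.
- bot.pause(seconds).
- bot.inverse_kinematics(position, orientation): joint angles nearest the present ones, or None.
- eyes.read_camera(name): name is "scene" or "top" or "wrist"; returns a dict with "img" (384x512x3 uint8, red, green, blue), "camera_matrix" (3x3 intrinsics, pixels), "dist" ([k1, k2, p1, p2, k3] as OpenCV has them; the pictures are not rectified), "position" and "orientation" of the camera in the world. Camera axes: x right, y down, z forward; pixel columns grow to the right and rows downward; lengths in m; the calibration is good to about 2 mm. A picture is of the moment at which its call begins. There is no depth.
A pose or a line that the arm cannot do raises bot.PlanningError and nothing moves.
- order.finish_job(): hands the job in; it is judged then, once.
Trained networks look in the newest picture that a camera, given by its name, has taken for a name from the list of things; names that differ only in an ending like _2 or _b are one class to them, and where a whole thing is asked for, a point or a joint stands for the part that bears it (a point fixed in the world has none). Each returns a list of dicts, best first, with "p" (0 to 1); they miss things now and then, are a little off and sometimes report something else, mostly with a low value. They report only what shows in the picture. A call takes as long as a camera call.
- models.look_for(name, camera): "box" ([left, top, right, bottom] as shares, 0 to 1, of the picture: columns of its width, rows of its height, round what is visible of it).
- models.cut_out(name, camera): "region" (384x512 bool, what is visible of it) and "box" ([left, top, right, bottom] as shares, 0 to 1, of the picture: columns of its width, rows of its height, round what is visible of it).
Readings, each from a call of its own:
- bot.get_clock(): time.
- bot.get_joint_pos(): joint angles.
- bot.get_joint_velocities(): joint speeds.
- bot.get_effort(): joint torques, N m.
- bot.get_tool_pos(): TCP position.
- bot.get_ee_rot(): TCP orientation.
- bot.get_contact_force(): force on the tool from outside, world axes, zero at the start.
- bot.get_wrist_torque(): the same for the moment, N m.
- bot.get_gripper_width(): finger opening in m.
- bot.get_grasp_force(): force on a finger pad.
Only numpy, scipy, OpenCV 4.12 (cv2) and the standard library are available. Lean on these libraries where they do the work, as an engineer would, in place of code of your own. Each camera call takes 0.05 s, during which the arm holds its last target. There are 200 camera calls.

TASK

Swing the toggle clamp over onto the wooden candle beam in its nest, and with the beam clamped put every brass candle cup from the rack into a socket of the beam (any socket) and drive it fully home with the mallet, not with the gripper, so that its collar sits on the wood and friction holds it. Then swing the clamp back over centre until it stays open, lift the finished beam out and set it upright on the grey mat, centred and lengthwise, and leave the mallet standing head down on its cork pad. Leave the filled tins among these things where they are.

Things in the scene. Friction and masses are not known exactly. Their poses are not given: they have to be found in the camera images.
- nest: fixed plywood nest, 90 x 345 mm. Origin under its centre, on the table; z up. Holds the beam along its y axis on an 8 mm base plate, between low steel rails (top 24 mm above the table, 2 mm play) at |y| = 62 to 138 mm; none at the middle, so fingers reach down beside the beam there. The clamp stands at x = 60 mm and beyond, |y| under 38 mm
- clamp (a joint): angle (rad) of the steel toggle clamp arm about a level hinge along the nest's y. 0: shut, arm level along the nest's -x, rubber foot on the middle of the beam, which stops it there. Grows as it swings up and back to +x; stop at 1.8. Starts open (over 1.5). Arm 0.35 kg, slight friction: let go above 1.45 it falls open, below 1.1 it falls shut; its weight keeps it there
- clamp_pivot (a point): the clamp's hinge: 85 mm along x and 75 mm up in the nest's frame
- clamp_knob (a point): centre of the black ball knob, 26 mm diameter, at the end of the 12 mm handle bar. At joint value q it lies 130 mm x (-cos(q+0.611), 0, sin(q+0.611)) from the pivot in the nest's axes (shut: 150 mm above the table, 21 mm to -x of the beam's centreline). Can be pinched from above across the nest's y and led along the arc, fingers pointing down
- beam: loose wooden beam 50 x 316 x 44 mm, about 0.5 kg, long along its y. Origin under its centre; z up. Starts in the nest, aligned with it. Four through sockets in its top, on its centreline, about 25 mm square with walls tapered to match the cups' shanks and two sprung brass jaws that grip them, at y = -132, -72, 72, 132 mm; its middle is plain and can be gripped across x (50 mm)
- socket0 (a point): centre of the mouth of the socket at y = -132 mm, flush with the beam's top (z = 44 mm in the beam's frame)
- socket1 (a point): the same, socket at y = -72 mm
- socket2 (a point): the same, socket at y = 72 mm
- socket3 (a point): the same, socket at y = 132 mm
- rack: fixed plywood rack 150 x 150 mm, top 44 mm above the table, with four 29 mm square holes at x, y = +-40 mm in its frame, in which the cups hang upright by their collars. Origin under its centre
- mallet: mallet with a round rubber head (68 mm diameter, 45 mm long, flat face down) and a straight round handle (25 mm diameter, 60 mm long) rising from it: 105 mm in all, about 0.35 kg. Origin: centre of the striking face; z: up the handle. Stands on its head on the pad. If gripped low, the fingertips bear on the head's flat top and it cannot slide up in the grip
- pad: thin cork square on the table, 100 x 100 mm, 1.5 mm thick and soft (what stands on it stands at table height). Origin at its centre, on the table
- mat: fixed grey mat 120 x 380 mm, 4 mm thick, long along its y. Origin under its centre, on the table
- tin0: loose filled tin, 60 mm diameter and 60 mm high with a short wooden stick, among the task's things: leave it alone. Origin under its centre
- tin1: loose brass-coloured tin 74 mm diameter, 80 mm high, beside the clamp: leave it alone. Origin under its centre
- cup0: brass candle cup, 76 mm high, 90 g. Origin: centre of the lower tip; z up. Round tapered shank 36 mm (18 mm diameter at the tip, 26 on top), collar 40 mm diameter, 4 mm thick, then a straight 32 mm cup (40 to 76 mm up) to grip. Hangs in the rack. Let go in a socket its collar stands 6 to 10 mm off the wood; 10 to 15 N from above drives it home. Home: tip 36 mm below the mouth. May be absent
- cup1: the same as cup0, present or absent
- cup2: the same as cup0, present or absent
- cup3: the same as cup0, present or absent

How it is judged:
By the outcome, as a careful person would: the job done as asked, in the order asked, and still so for the second after the job is handed in, with the robot touching nothing.
Of cup0, cup1, cup2, cup3 only 2 to 4 are there at a start; the rules pass over those that are not, and their reading is None.
At some moment in a run one of mallet may be knocked a few centimetres aside while the robot is not near it.
It also fails if it takes over 210 s, if anything falls off the work surface, if the arm or the gripper's body presses on something with over 40 N, if the wrist force passes 120 N, or if a joint passes its speed limit or range.

## Working session

There is one attempt and no reset: what is moved stays moved. The work goes in short steps, each a Python script; the robot and the scene stay as the last script left them, time stands still between calls to the robot, and variables do not carry over. Pictures are saved under pics/ and viewed, at most 19 in all, crops included, and the job is handed in when it is done.

```bash
mkdir -p pics; ls
python3 - <<'E'
from rig import bot,eyes,models
import cv2
for c in ("scene","top"):
    r=eyes.read_camera(c); cv2.imwrite(f"pics/{c}0.png",cv2.cvtColor(r["img"],cv2.COLOR_RGB2BGR))
    print(c,r["position"],r["orientation"],r["camera_matrix"],r["dist"])
    for n in ["nest","clamp","beam","rack","mallet","pad","mat","tin0","tin1","cup0","clamp_knob","socket0"]:
        print(n,[([round(float(x)*s,0) for x,s in zip(d["box"],(512,384,512,384))],round(float(d["p"]),2)) for d in models.look_for(n,c)][:6])
print(bot.tips_ahead,bot.get_clock(),bot.get_ee_rot())
E
```

```text
pics
rig.py
scene [1.10268305 0.52266404 0.84171332] [-1.04236449 -2.43041482  1.04619012] [[429.57674491   0.         256.10495144]
 [  0.         429.57674491 196.30528646]
 [  0.           0.           1.        ]] [-0.15163513  0.          0.          0.          0.        ]
nest [([175.0, 143.0, 286.0, 209.0], 0.57), ([294.0, 192.0, 315.0, 220.0], 0.5)]
clamp [([174.0, 142.0, 215.0, 169.0], 0.78)]
beam [([185.0, 138.0, 278.0, 198.0], 0.91), ([175.0, 137.0, 289.0, 207.0], 0.47), ([182.0, 207.0, 214.0, 256.0], 0.21)]
rack [([220.0, 220.0, 306.0, 300.0], 0.93), ([176.0, 142.0, 285.0, 208.0], 0.5), ([252.0, 256.0, 268.0, 280.0], 0.48), ([186.0, 138.0, 279.0, 200.0], 0.21)]
mallet [([338.0, 206.0, 367.0, 247.0], 0.87), ([184.0, 205.0, 217.0, 253.0], 0.27), ([177.0, 144.0, 214.0, 167.0], 0.15)]
pad [([323.0, 225.0, 377.0, 255.0], 0.7), ([177.0, 141.0, 288.0, 208.0], 0.51), ([302.0, 239.0, 463.0, 367.0], 0.51)]
mat [([300.0, 240.0, 467.0, 368.0], 0.78)]
tin0 [([293.0, 192.0, 316.0, 221.0], 0.98), ([183.0, 205.0, 219.0, 253.0], 0.69)]
tin1 [([293.0, 192.0, 316.0, 221.0], 0.98), ([183.0,
[... 668 characters left out ...]
0], 0.91)]
rack [([219.0, 132.0, 273.0, 186.0], 0.89), ([291.0, 149.0, 406.0, 244.0], 0.43)]
mallet [([195.0, 226.0, 219.0, 248.0], 0.58), ([221.0, 130.0, 274.0, 186.0], 0.4)]
pad [([193.0, 213.0, 229.0, 250.0], 0.98)]
mat [([89.0, 178.0, 218.0, 227.0], 0.78)]
tin0 [([247.0, 219.0, 268.0, 238.0], 0.69), ([291.0, 126.0, 320.0, 153.0], 0.57)]
tin1 [([247.0, 219.0, 268.0, 238.0], 0.69), ([291.0, 126.0, 320.0, 153.0], 0.57)]
cup0 [([253.0, 135.0, 266.0, 146.0], 0.47), ([294.0, 207.0, 406.0, 235.0], 0.4), ([192.0, 217.0, 230.0, 251.0], 0.27)]
clamp_knob [([347.0, 146.0, 359.0, 193.0], 0.78)]
socket0 [([294.0, 208.0, 407.0, 239.0], 0.88)]
0.022 1.3 [-4.87731861e-01 -3.10348364e+00  3.75806113e-05]
```

Run:
```python
import cv2
a=cv2.imread("pics/top0.png")[110:260,80:420]; cv2.imwrite("pics/t.png",cv2.resize(a,None,fx=2.35,fy=2.35,interpolation=cv2.INTER_CUBIC))
a=cv2.imread("pics/scene0.png")[120:375,170:470]; cv2.imwrite("pics/s.png",cv2.resize(a,None,fx=2.35,fy=2.35,interpolation=cv2.INTER_CUBIC))
```

```text
(no output)
```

View pics/t.png

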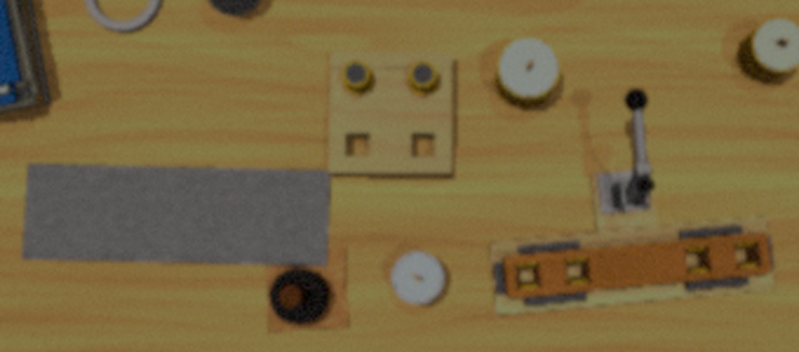

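View pics/s.png

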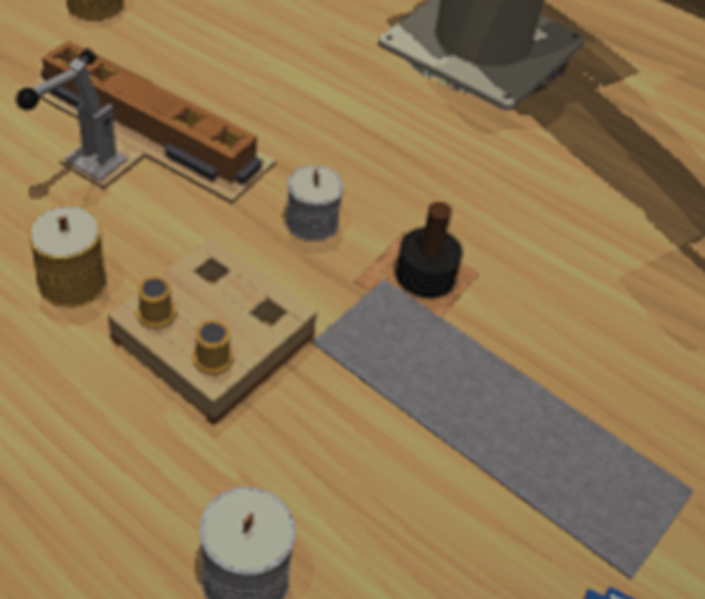

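```bash
cat > h.py <<'E'
from rig import bot,eyes,order,models
import numpy as np, cv2
from scipy.spatial.transform import Rotation as R
def px2w(r,uv,z):
    uv=np.atleast_2d(np.array(uv,float))[:,None]
    n=cv2.undistortPoints(uv,r["camera_matrix"],np.array(r["dist"]))[:,0]
    d=np.c_[n,np.ones(len(n))]@R.from_rotvec(r["orientation"]).as_matrix().T
    p=np.array(r["position"]); return p+d*((z-p[2])/d[:,2])[:,None]
def w2px(r,P):
    Rm=R.from_rotvec(r["orientation"]).as_matrix().T
    return cv2.projectPoints(np.atleast_2d(np.array(P,float)),cv2.Rodrigues(Rm)[0],-Rm@np.array(r["position"]),r["camera_matrix"],np.array(r["dist"]))[0][:,0]
def down(psi): return (R.from_euler('z',psi)*R.from_euler('x',np.pi)).as_rotvec()
# jaws close along world angle a:
def jaw(a):
    """orientation pointing down whose closing line is at world angle a, choosing the half turn"""
    return [down(a+np.pi/2),down(a-np.pi/2)]
def best(pos,a):
    for o in sorted(jaw(a),key=lambda o:(lambda q:9 if q is None else abs(q[5]))(bot.inverse_kinematics(pos,o))):
        return o
def save(r,name,crop=None,s=1.5):
    im=cv2.cvtColor(r["img"],cv2.COLOR_RGB2BGR)
    if crop: im=im[crop[1]:crop[3],crop[0]:crop[2]]
    cv2.imwrite(f"pics/{name}.png",cv2.resize(im,None,fx=s,fy=s,interpolation=cv2.INTER_CUBIC))
E
python3 - <<'E'
from h import *
np.set_printoptions(precision=4,suppress=True)
r=eyes.read_camera("top")
f=lambda L,z: px2w(r,np.array(L)/2.35+[80,110],z)
print("sock",f([(748,256),(697,260),(577,271),(527,275)][::-1],.052))
print("cups",f([(356,75),(424,75)],.084))
print("rack",f([(332,53),(454,60),(452,175),(330,172)],.044))
print("mallet",f([(290,296)],.105),f([(300,297)],.045))
print("pad",f([(270,247),(349,251),(346,327),(268,331)],.0))
print("mat",f([(28,164),(330,170),(328,264),(23,257)],.004))
print("knob",f([(636,99)],.16), "tin",f([(417,278)],.06),f([(527,68)],.08))
for i,p in enumerate([(0.42,-0.25,.40),(.5,.05,.40),(.4,.3,.4)]):
    o=best(p,np.pi/2); bot.reach(p,o); w=eyes.read_camera("wrist"); print(w["position"],w["orientation"]); np.save(f"w{i}.npy",w,allow_pickle=True); save(w,f"w{i}",s=1)
cv2.imwrite("pics/wall.png",cv2.resize(np.vstack([np.hstack([cv2.imread("pics/w0.png"),cv2.imread("pics/w1.png")]),np.hstack([cv2.imread("pics/w2.png"),cv2.imread("pics/w2.png")])]),(800,600)))
print(w["camera_matrix"],w["dist"],bot.get_clock())
E
```

```text
sock [[ 0.4414 -0.0867  0.052 ]
 [ 0.4459 -0.1465  0.052 ]
 [ 0.4583 -0.29    0.052 ]
 [ 0.4628 -0.3508  0.052 ]]
cups [[0.6796 0.1163 0.084 ]
 [0.679  0.0351 0.084 ]]
rack [[ 0.7151  0.1493  0.044 ]
 [ 0.7054 -0.001   0.044 ]
 [ 0.5631  0.0023  0.044 ]
 [ 0.5676  0.151   0.044 ]]
mallet [[0.4184 0.1894 0.105 ]] [[0.4166 0.1861 0.045 ]]
pad [[0.4784 0.2302 0.    ]
 [0.4728 0.1315 0.    ]
 [0.3789 0.1348 0.    ]
 [0.3746 0.2314 0.    ]]
mat [[0.5842 0.5342 0.004 ]
 [0.5743 0.1554 0.004 ]
 [0.4567 0.1572 0.004 ]
 [0.4678 0.5362 0.004 ]]
knob [[ 0.6353 -0.2031  0.16  ]] tin [[0.4384 0.0449 0.06  ]] [[ 0.6875 -0.088   0.08  ]]
[ 0.5043 -0.2491  0.5207] [ 2.0432 -2.041  -0.3404]
[0.416  0.0503 0.5208] [2.0416 2.04   0.3421]
[0.3164 0.2999 0.5208] [2.0408 2.0403 0.3421]
[[316.0629   0.     256.0634]
 [  0.     316.0629 193.0576]
 [  0.       0.       1.    ]] [-0.058  0.     0.     0.     0.   ] 7.8
```

View pics/wall.png

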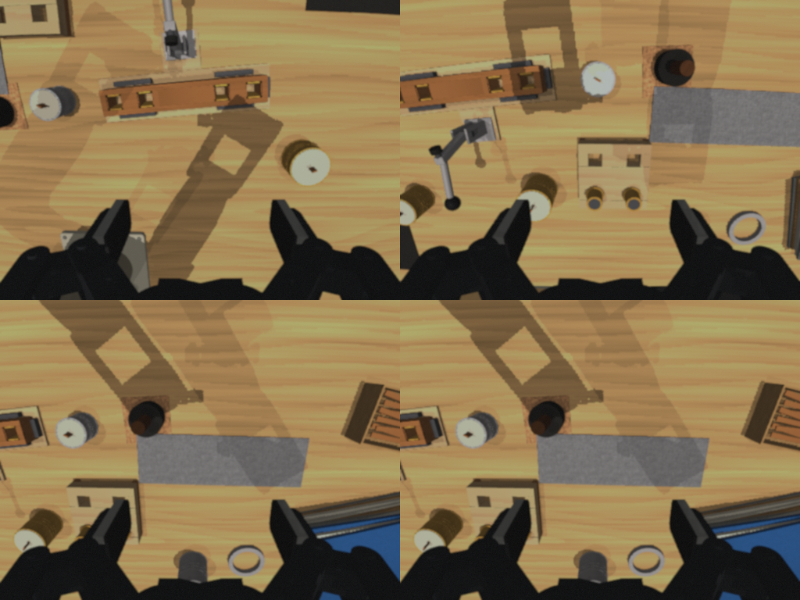

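Run:
```python
import cv2,numpy as np
C=np.zeros((600,800,3),np.uint8)
def put(n,x0,y0,x1,y1,s,X,Y):
    a=cv2.resize(cv2.imread(f"pics/w{n}.png")[y0:y1,x0:x1],None,fx=s,fy=s,interpolation=cv2.INTER_CUBIC); C[Y:Y+a.shape[0],X:X+a.shape[1]]=a
put(0,120,70,360,160,3.3,0,0)
put(1,220,170,330,270,2.7,0,300)
put(2,150,110,400,240,2,299,300)
cv2.imwrite("pics/c.png",C)
```

```text
(no output)
```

View pics/c.png

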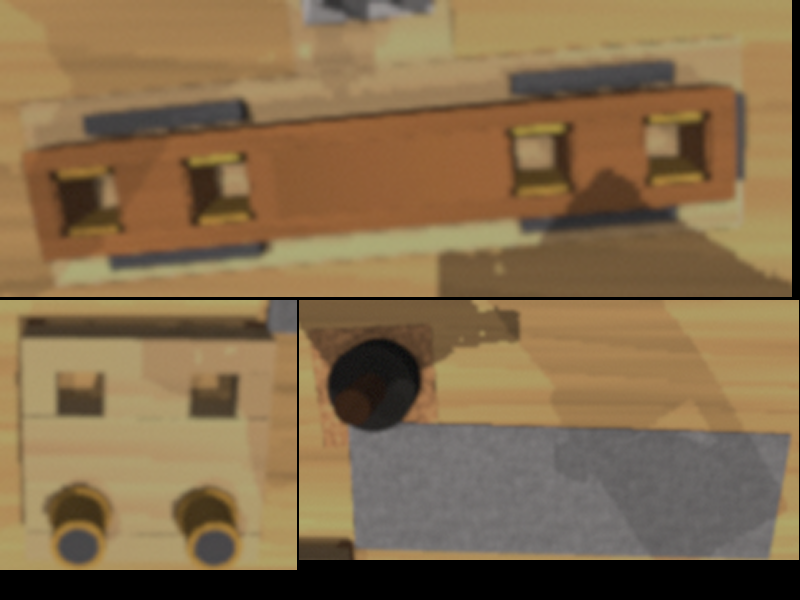

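Run:
```python
from h import *
np.set_printoptions(precision=4,suppress=True)
w=[np.load(f"w{i}.npy",allow_pickle=True).item() for i in range(3)]
def fit(local,P):
    local=np.array(local,float);P=np.array(P)[:,:2];lc=local.mean(0);pc=P.mean(0)
    z=((local-lc)@[1,-1j]*((P-pc)@[1,1j])).sum(); a=np.angle(z)
    Rm=np.array([[np.cos(a),-np.sin(a)],[np.sin(a),np.cos(a)]]); t=pc-Rm@lc
    print("   pose",t,"ang",a,"res mm",1e3*np.linalg.norm(local@Rm.T+t-P,axis=1)); return t,a
s=px2w(w[0],np.array([(88,201),(219.5,187.5),(541,159),(676,148)])/3.3+[120,70],.052); print(s)
fit([(0,.132),(0,.072),(0,-.072),(0,-.132)],s)
c=px2w(w[1],np.array([(78,546),(213,546)])/2.7+[220,170],.084); h=px2w(w[1],np.array([(80,394),(214,394)])/2.7+[220,170],.044)
print(c,h)
fit([(.04,-.04),(.04,.04),(-.04,-.04),(-.04,.04)],np.r_[c,h])
m=px2w(w[2],(np.array([(351,426),(790,433),(768,558),(357,549)])-[299,300])/2+[150,110],.004);print(m)
fit([(-.06,-.19),(-.06,.19),(.06,.19),(.06,-.19)],m)
print("handle top",px2w(w[2],(np.array([(353,406)])-[299,300])/2+[150,110],.105),"head top",px2w(w[2],(np.array([(374,385)])-[299,300])/2+[150,110],.045))
```

```text
[[ 0.4406 -0.0872  0.052 ]
 [ 0.4463 -0.147   0.052 ]
 [ 0.4586 -0.2898  0.052 ]
 [ 0.4637 -0.3492  0.052 ]]
   pose [ 0.4523 -0.2183] ang 0.08763713366218981 res mm [0.3961 0.5075 0.2339 0.5909]
[[0.9203 0.0362 0.084 ]
 [0.9208 0.1295 0.084 ]] [[0.823  0.0377 0.044 ]
 [0.8234 0.1302 0.044 ]]
   pose [0.8719 0.0834] ang -0.00804900332005352 res mm [11.0972 10.7381 10.4533 10.9506]
[[0.4591 0.1633 0.004 ]
 [0.4651 0.539  0.004 ]
 [0.5848 0.536  0.004 ]
 [0.5751 0.159  0.004 ]]
   pose [0.521  0.3493] ang -0.021868644804519763 res mm [3.4205 1.5669 1.9967 2.0227]
handle top [[0.4172 0.1925 0.105 ]] head top [[0.4153 0.1945 0.045 ]]
```

Run:
```python
from h import *
np.set_printoptions(precision=4,suppress=True)
w=np.load("w1.npy",allow_pickle=True).item()
o=lambda L:(np.array(L)-[0,300])/2.7+[220,170]
c=px2w(w,o([(78,546),(213,546)]),.084); h=px2w(w,o([(80,394),(214,394)]),.044)
print(c,h)
```

```text
[[0.6811 0.0384 0.084 ]
 [0.6813 0.1177 0.084 ]] [[0.6009 0.0395 0.044 ]
 [0.601  0.1198 0.044 ]]
```

```bash
cat >> h.py <<'E'
NP=np.array([.4523,-.2183]); NA=.0876
ex=np.array([np.cos(NA),np.sin(NA)]); ey=np.array([-np.sin(NA),np.cos(NA)])
def nest(x,y,z): return np.r_[NP+ex*x+ey*y,z]
def knob(q): return nest(.085-.130*np.cos(q+.611),0,.075+.130*np.sin(q+.611)+.003)
def up(z=.3,v=.3):
    p=np.array(bot.get_tool_pos()); p[2]=z; bot.movel(p,v=v)
E
python3 - <<'E'
from h import *
np.set_printoptions(precision=4,suppress=True)
k=knob(1.8); a=k+[0,0,.08]
o=best(a,NA+np.pi/2); bot.gripper_to(.06); bot.reach(a,o); r=eyes.read_camera("wrist"); save(r,"k1"); print(w2px(r,[k-[0,0,.003]])*1.5)
t=eyes.read_camera("top"); print(w2px(t,[k-[0,0,.003]]),[np.round(d["box"]*np.array([512,384]*2)) for d in models.look_for("mallet","top")])
print(bot.get_clock())
E
```

```text
[[386.287  318.7464]]
[[350.5181 152.74  ]] [array([190., 227., 222., 248.])]
10.3917
```

View pics/k1.png

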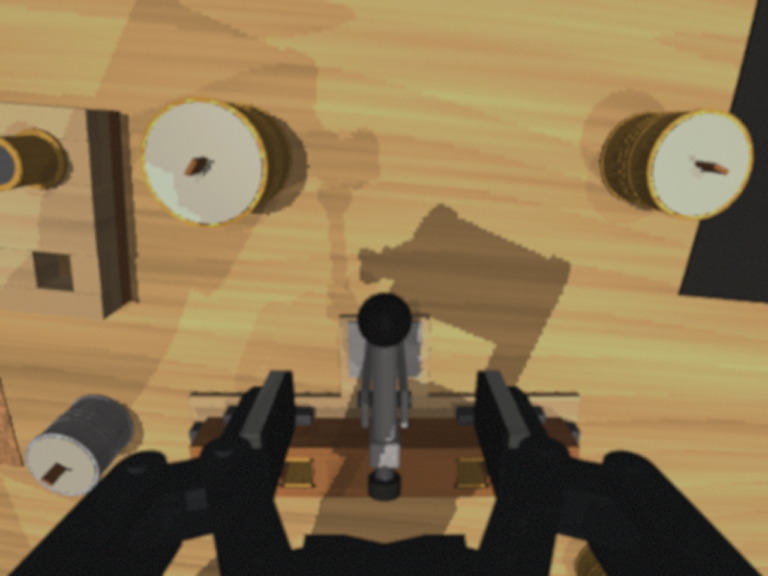

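Run:
```python
from h import *
np.set_printoptions(precision=3,suppress=True)
bot.movel(knob(1.8),v=.1); bot.gripper_to(.02,f_grip=30); print(bot.get_gripper_width(),bot.get_grasp_force())
for q in np.linspace(1.8,.06,15)[1:]:
    bot.movel(knob(q),v=.12); 
    f=np.array(bot.get_contact_force()); print(round(q,2),f,round(bot.get_gripper_width(),4))
    if np.linalg.norm(f)>40: break
bot.gripper_to(.06); bot.pause(.3); up(.28)
t=eyes.read_camera("scene"); save(t,"sc1",(150,110,406,290),3); print(w2px(t,[knob(0)-[0,0,.003]]),bot.get_clock())
t=eyes.read_camera("top")
print([np.round(d["box"]*np.array([512,384]*2)) for d in models.look_for("mallet","top")])
```

```text
0.024180291330641424 29.274154901504517
1.68 [2.317 5.563 0.949] 0.0241
1.55 [1.004 4.891 1.3  ] 0.0242
1.43 [ 1.097  4.847 -0.162] 0.0241
1.3 [-0.055  5.708 -0.766] 0.0241
1.18 [0.382 5.    0.942] 0.024
1.05 [-0.436  6.382  2.357] 0.0239
0.93 [-1.086  5.904  2.404] 0.0239
0.81 [-1.026  5.98   2.893] 0.0241
0.68 [-2.399  5.097  3.374] 0.0243
0.56 [-3.071  6.333  3.263] 0.0243
0.43 [-2.723  6.601  3.038] 0.0241
0.31 [-3.968  8.042 -0.192] 0.024
0.18 [-2.071  8.114  0.152] 0.0241
0.06 [-1.045  8.96  -1.665] 0.0236
[[234.558 128.59 ]] 17.0667
[array([195., 226., 219., 244.])]
```

View pics/sc1.png

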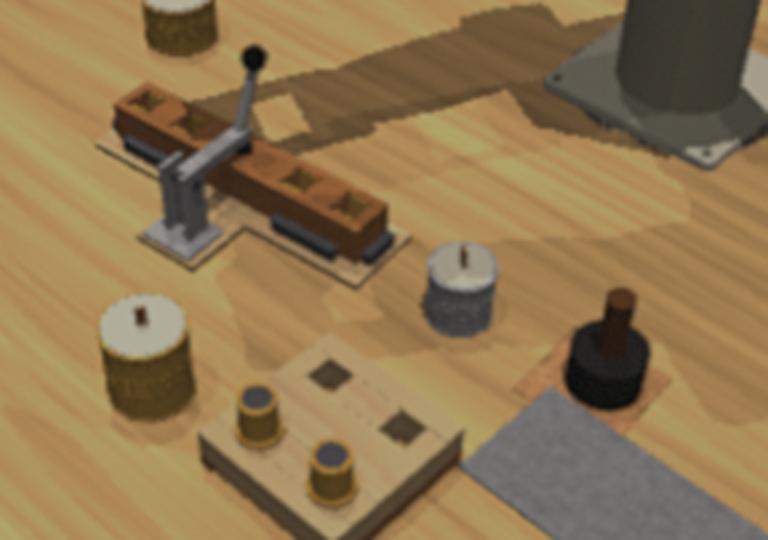

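```bash
cat >> h.py <<'E'
def cup(c,sy):
    c=np.array(c); a=np.r_[c,.20]; o=best(a,0.0)
    bot.gripper_to(.06); bot.reach(a,o); bot.movel(np.r_[c,.075],v=.12)
    bot.gripper_to(.025,f_grip=40); print("grip",bot.get_gripper_width(),bot.get_grasp_force())
    up(.22,.2)
    s=nest(0,sy,.22); o=best(s,NA); bot.reach(s,o)
    bot.movel(nest(0,sy,.128),v=.15)
    hit=bot.movel(nest(0,sy,.0905),v=.04,until_force=6)
    print("hit",hit,bot.get_tool_pos(),bot.get_contact_force(),bot.get_clock())
E
python3 - <<'E'
from h import *
cup((.6805,.0372),-.132)
r=eyes.read_camera("wrist"); save(r,"i1")
E
```

```text
grip 0.030628812106504314 39.32122349739075
hit False [ 0.46364373 -0.3496702   0.09030547] [-0.32688417  0.73286491 -4.22554022] 24.6667
```

View pics/i1.png

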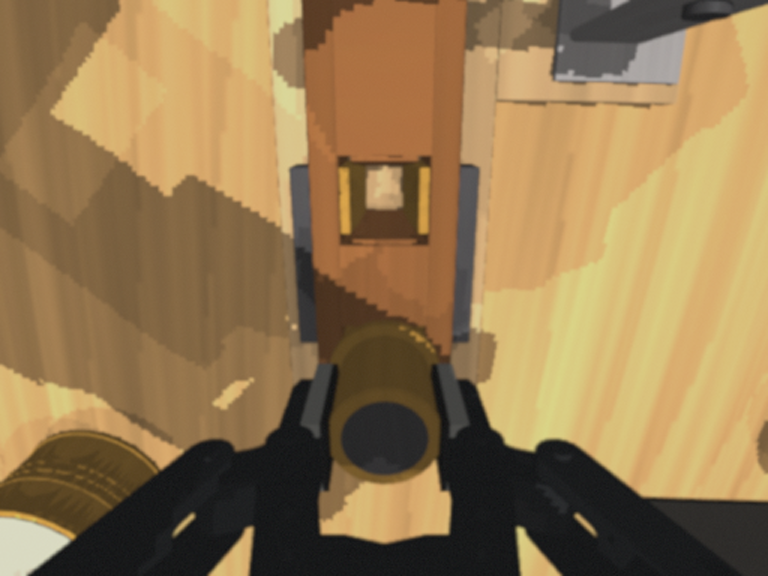

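Run:
```python
from h import *
bot.gripper_to(.055); up(.22,.2)
cup((.6805,.117),.132)
bot.gripper_to(.055); up(.25,.2)
bot.reach((.43,.0,.4),best((.43,.0,.4),np.pi/2))
for c in("top","scene"):
    t=eyes.read_camera(c); save(t,"m_"+c,(80,110,420,260) if c=="top" else (150,110,406,290),2.3 if c=="top" else 3)
    print([(np.round(d["box"]*np.array([512,384]*2)),d["p"]) for n in("mallet","pad") for d in models.look_for(n,c)[:2]])
r=eyes.read_camera("wrist"); np.save("wm.npy",r); save(r,"wm")
print(bot.get_clock())
```

```text
grip 0.03106806511299747 39.34562623500824
hit False [ 0.44039669 -0.08677272  0.09033719] [-1.49142599  0.08337767 -4.97070806] 33.45
[(array([191., 213., 228., 252.]), 0.74), (array([321., 207., 411., 236.]), 0.33)]
[(array([335., 193., 365., 236.]), 0.69), (array([324., 227., 374., 253.]), 0.74)]
36.7333
```

View pics/m_scene.png

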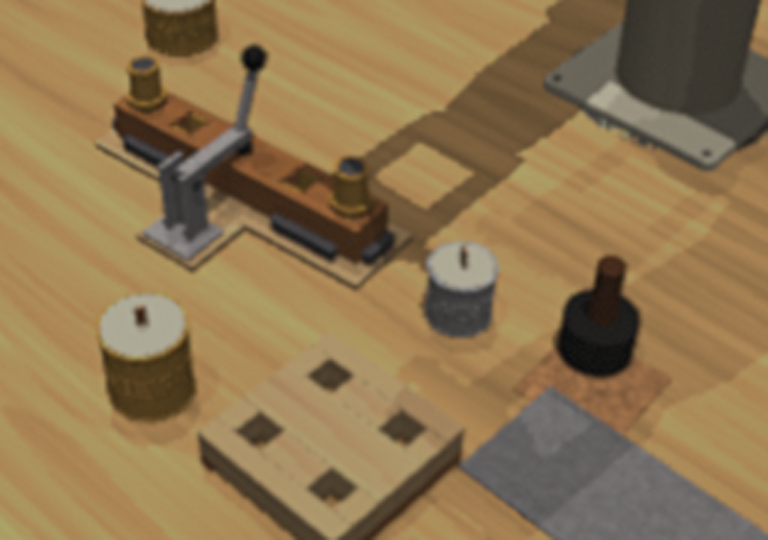

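View pics/m_top.png

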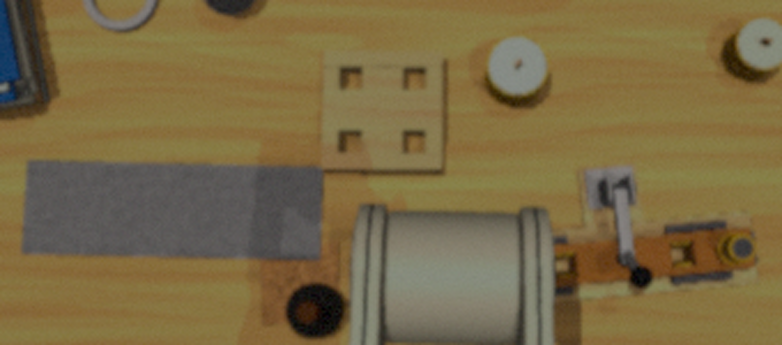

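Run:
```python
from h import *
np.set_printoptions(precision=4,suppress=True)
t=eyes.read_camera("top"); s=eyes.read_camera("scene")
print("top",px2w(t,[[305/2.3+80,312/2.3+110]],.105),px2w(t,[[315/2.3+80,311/2.3+110]],.045))
print("scene",px2w(s,[[612/3+150,264/3+110]],.105))
print("pad scene",px2w(s,np.array([[596,441],[672,381],[517,385]])/3+[150,110],0))
p=(.40,.14,.36); bot.gripper_to(.07); bot.reach(p,best(p,np.pi/2)); r=eyes.read_camera("wrist"); save(r,"wm2"); np.save("wm2.npy",r)
print(bot.get_clock(), models.look_for("mallet","wrist")[:1],models.look_for("pad","wrist")[:1])
```

```text
top [[0.3923 0.1644 0.105 ]] [[0.3917 0.1596 0.045 ]]
scene [[0.393  0.1634 0.105 ]]
pad scene [[ 0.4764  0.2238 -0.    ]
 [ 0.3773  0.2345  0.    ]
 [ 0.4726  0.138   0.    ]]
39.5667 [{'box': [0.4912, 0.3034, 0.5803, 0.4211], 'p': 0.74}] [{'box': [0.4979, 0.326, 0.6299, 0.5], 'p': 0.82}]
```

View pics/wm2.png

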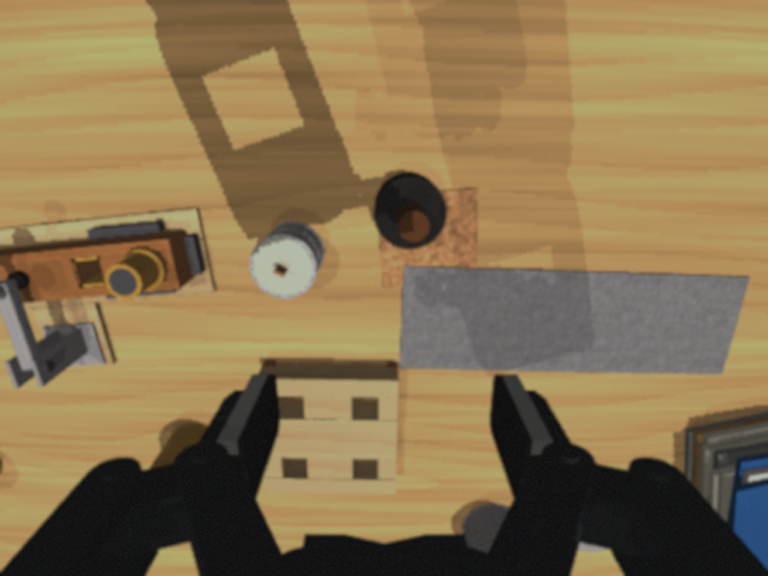

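Run:
```python
from h import *
np.set_printoptions(precision=4,suppress=True)
r=np.load("wm2.npy",allow_pickle=True).item()
h=px2w(r,[[413/1.5,228/1.5]],.105); print(h,px2w(r,[[410/1.5,208/1.5]],.045))
pc=px2w(r,np.array([[477,187],[382,287]])/1.5,0); print("pad",pc,pc.mean(0))
m=px2w(r,np.array([(406,266),(748,276),(722,373),(400,367)])/1.5,.004); print("mat",m,m.mean(0),[np.arctan2(-(b-a)[0],(b-a)[1]) for a,b in((m[0],m[1]),(m[3],m[2]))])
```

```text
[[0.3936 0.1634 0.105 ]] [[0.3874 0.164  0.045 ]]
pad [[0.3735 0.2333 0.    ]
 [0.4794 0.1378 0.    ]] [0.4264 0.1856 0.    ]
mat [[0.4548 0.163  0.004 ]
 [0.4654 0.538  0.004 ]
 [0.5848 0.5369 0.004 ]
 [0.5735 0.158  0.004 ]] [0.5196 0.349  0.004 ] [np.float64(-0.028198482045596815), np.float64(-0.029815103345463796)]
```

Run:
```python
from h import *
np.set_printoptions(precision=4,suppress=True)
m=np.array([.3925,.1635]); a=np.r_[m,.19]; bot.gripper_to(.055); bot.reach(a,best(a,np.pi/2))
bot.movel(np.r_[m,.115],v=.15)
hit=bot.movel(np.r_[m,.069],v=.06,until_force=6); print("down",hit,bot.get_tool_pos())
bot.gripper_to(.018,f_grip=80); print(bot.get_gripper_width(),bot.get_grasp_force(),bot.get_contact_force())
up(.26); print(bot.get_contact_force())
r=eyes.read_camera("wrist"); save(r,"g1",(130,180,390,384),2.8); s=eyes.read_camera("scene"); save(s,"g2"); print(bot.get_clock())
```

```text
down False [0.3926 0.1635 0.069 ]
0.023556476640147553 77.99679636955261 [-0.9163 -1.373   5.7349]
[-0.8666  0.0715 -3.6239]
43.525
```

View pics/g2.png

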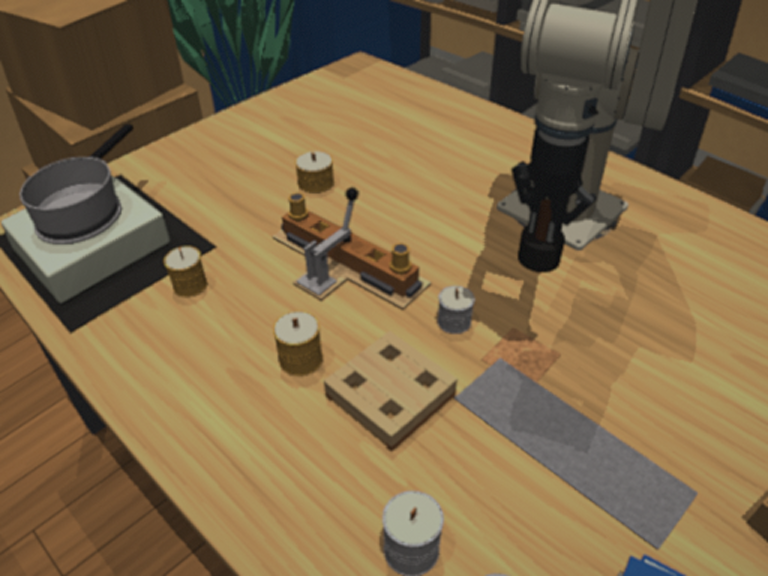

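Run:
```python
from h import *
np.set_printoptions(precision=4,suppress=True)
for sy in(.132,-.132):
    a=nest(0,sy,.26); bot.reach(a,best(a,NA+np.pi/2)); bot.movel(nest(0,sy,.182),v=.2); bot.pause(.2)
    h=bot.movel(nest(0,sy,.156),v=.03,until_force=35); print(sy,h,bot.get_tool_pos(),bot.get_contact_force(),bot.get_gripper_width())
    bot.movel(nest(0,sy,.26),v=.2)
s=eyes.read_camera("scene"); save(s,"st",(170,110,330,220),4.8); print(bot.get_clock())
```

```text
0.132 True [ 0.4412 -0.087   0.1614] [-3.5375 -0.086   9.7052] 0.02330651926484935
-0.132 True [ 0.4643 -0.3503  0.1615] [-1.8443  0.8594  8.1707] 0.023473008786914492
50.9
```

View pics/st.png

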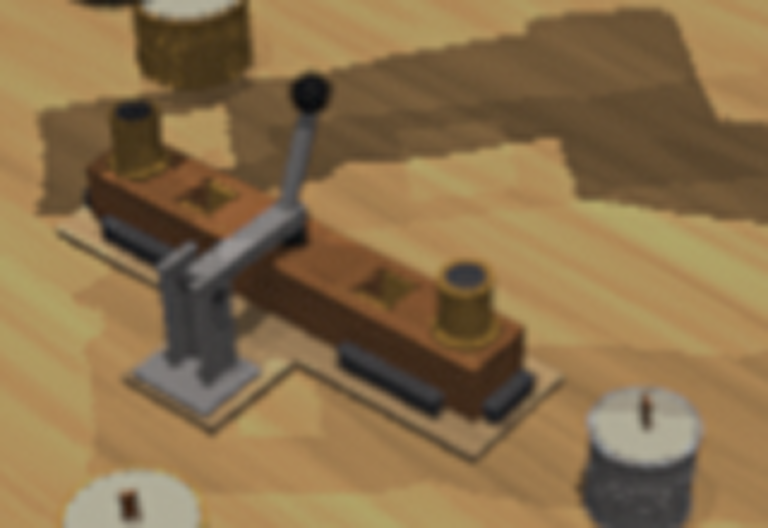

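Run:
```python
from h import *
np.set_printoptions(precision=4,suppress=True)
for sy in(-.132,.132):
    a=nest(0,sy,.26); bot.reach(a,best(a,NA+np.pi/2)); bot.movel(nest(0,sy,.172),v=.2); bot.pause(.2)
    h=bot.movel(nest(0,sy,.153),v=.03,until_force=55); print(sy,h,bot.get_tool_pos(),bot.get_contact_force())
    bot.movel(nest(0,sy,.26),v=.2)
p=np.array([.4262,.1838]); a=np.r_[p,.22]; bot.reach(a,best(a,np.pi/2)); bot.movel(np.r_[p,.09],v=.2); bot.pause(.2)
print(bot.movel(np.r_[p,.066],v=.04,until_force=6),bot.get_tool_pos())
bot.gripper_to(.05); up(.22)
p=(.40,.14,.36); bot.reach(p,best(p,np.pi/2)); r=eyes.read_camera("wrist"); save(r,"wm3"); np.save("wm3.npy",r); print(bot.get_clock())
```

```text
-0.132 True [ 0.4646 -0.3502  0.1615] [-2.7685  1.593  10.2681]
0.132 True [ 0.4416 -0.0868  0.1614] [-4.0876  1.3401 17.0417]
True [0.426  0.1839 0.0732]
61.3083
```

View pics/wm3.png

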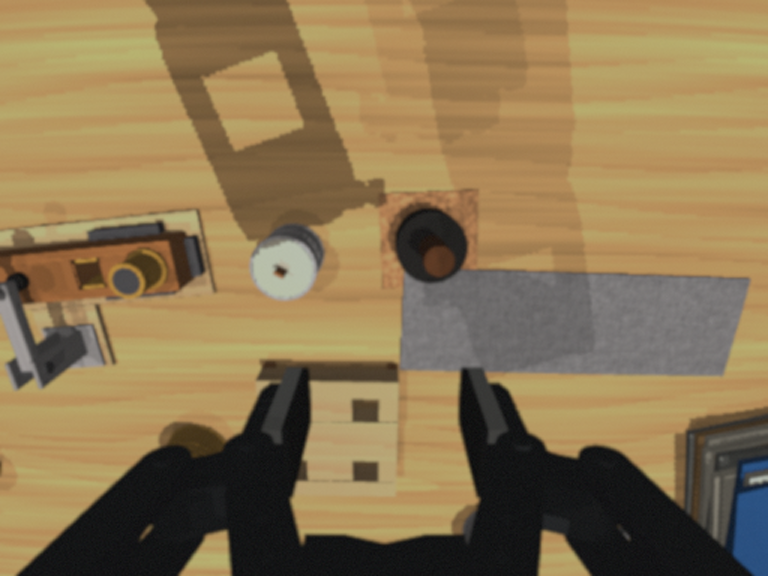

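Run:
```python
from h import *
np.set_printoptions(precision=4,suppress=True)
p=np.array([.4258,.1838]); a=np.r_[p,.19]; bot.gripper_to(.055); bot.reach(a,best(a,np.pi/2)); bot.movel(np.r_[p,.073],v=.12,until_force=8)
bot.gripper_to(.018,f_grip=60); up(.10,.1)
p=np.array([.4145,.184]); bot.movel(np.r_[p,.10],v=.1); bot.pause(.2)
print(bot.movel(np.r_[p,.066],v=.03,until_force=6),bot.get_tool_pos())
bot.gripper_to(.05); up(.22)
p=(.40,.14,.36); bot.reach(p,best(p,np.pi/2)); r=eyes.read_camera("wrist"); save(r,"wm4",(230,100,350,200),5); print(bot.get_clock())
s=eyes.read_camera("scene"); a=cv2.cvtColor(s["img"][190:270,310:390],cv2.COLOR_RGB2BGR)
w=cv2.imread("pics/wm4.png"); a=cv2.resize(a,(400,400),interpolation=cv2.INTER_CUBIC); c=np.zeros((500,1000,3),np.uint8);c[:,:600]=w;c[:400,600:]=a; cv2.imwrite("pics/wm5.png",cv2.resize(c,(800,400)))
```

```text
True [0.4149 0.184  0.0733]
67.2167
```

View pics/wm5.png

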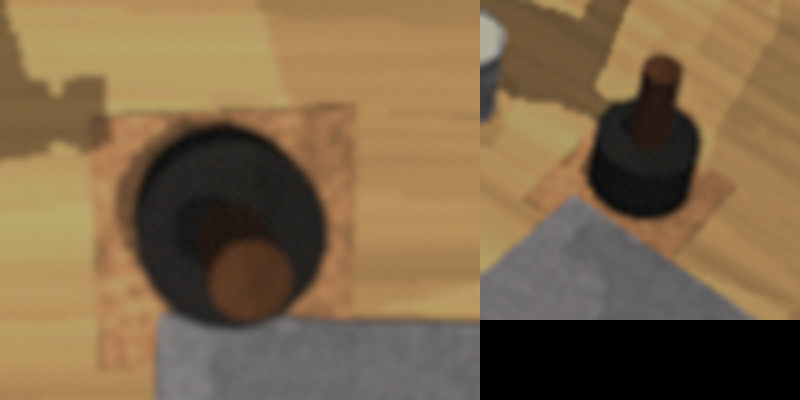

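Run:
```python
from h import *
np.set_printoptions(precision=3,suppress=True)
k=knob(0); a=k+[0,0,.1]; bot.gripper_to(.06); bot.reach(a,best(a,NA+np.pi/2)); bot.movel(k,v=.12)
bot.gripper_to(.02,f_grip=35); print(bot.get_gripper_width())
for q in np.linspace(0,1.74,15)[1:]:
    bot.movel(knob(q),v=.12); f=np.array(bot.get_contact_force())
    if np.linalg.norm(f)>15: print(q,f)
print(bot.get_gripper_width())
bot.gripper_to(.06); bot.pause(.3); up(.3)
p=(.40,-.12,.36); bot.reach(p,best(p,np.pi/2)); 
r=eyes.read_camera("wrist"); np.save("wb.npy",r); save(r,"wb")
print(w2px(r,[knob(1.8)-[0,0,.003]]+[nest(0,y,.092) for y in(-.132,.132)]+[nest(x,y,.052) for x in(-.025,.025) for y in(-.158,.158)])*1.5, bot.get_clock())
```

```text
0.023775983163242975
0.021168519339996156
[[ 528.941 -139.433]
 [ 667.173  158.716]
 [ 342.916  185.232]
 [ 667.979  181.908]
 [ 321.185  210.576]
 [ 672.763  124.538]
 [ 313.952  153.928]] 77.225
```

View pics/wb.png

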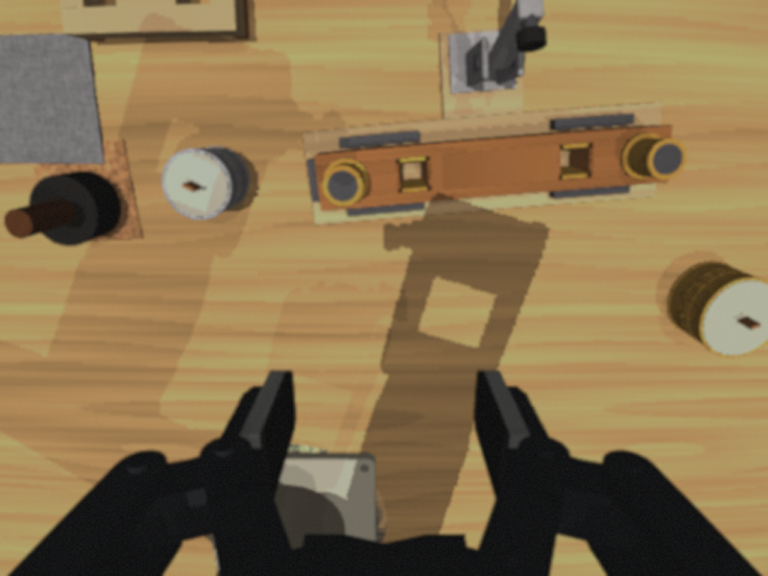

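Run:
```python
from h import *
np.set_printoptions(precision=4,suppress=True)
a=nest(0,0,.20); o=best(a,NA); bot.gripper_to(.066); bot.reach(a,o)
print("dn",bot.movel(nest(0,0,.036),v=.1,until_force=8),bot.get_tool_pos())
bot.gripper_to(.04,f_grip=80); print(bot.get_gripper_width(),bot.get_grasp_force())
bot.movel(nest(0,0,.08),v=.05); up(.28,.2); print(bot.get_contact_force(),bot.get_gripper_width())
c=np.array([.5203,.348]); R0=R.from_rotvec(o)
o2=(R.from_euler('z',-.027-NA)*R0).as_rotvec()
print(bot.inverse_kinematics(np.r_[c,.28],o2))
bot.reach(np.r_[c,.28],o2); bot.movel(np.r_[c,.09],v=.12); bot.pause(.2)
r=eyes.read_camera("wrist"); save(r,"pl"); s=eyes.read_camera("top"); save(s,"plt",(60,110,300,290),3.3); print(bot.get_clock())
```

```text
dn False [ 0.4526 -0.2185  0.0365]
0.04930536164291105 84.23662662506104
[-0.096  -0.1616 -6.0247] 0.0493336758631165
[ 0.5705  0.3966  1.6047 -0.      1.1403  0.5975]
87.3917
```

View pics/pl.png

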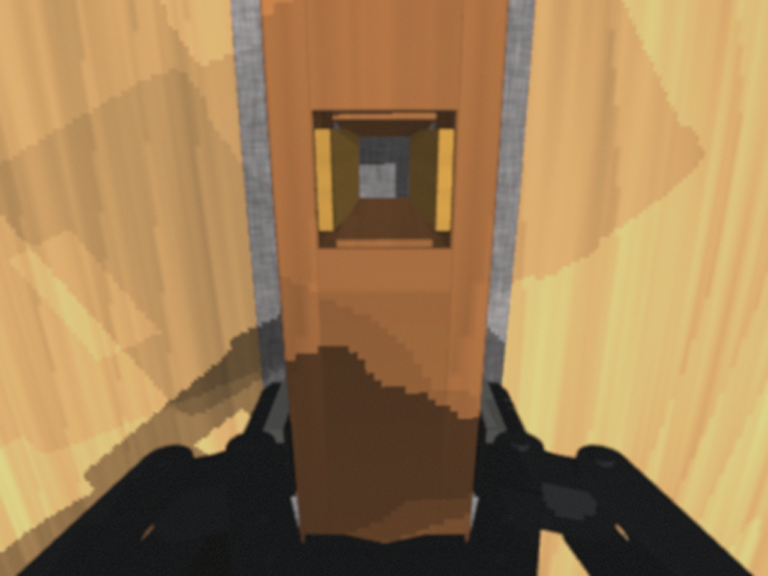

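Beam is centred across the mat (mat edges at x≈235 and 530 at the top, roughly symmetric about the beam). Lower and release.

Run:
```python
from h import *
np.set_printoptions(precision=4,suppress=True)
c=np.array([.5203,.348])
print(bot.movel(np.r_[c,.029],v=.04,until_force=8),bot.get_tool_pos())
bot.gripper_to(.066); bot.pause(.2); bot.movel(np.r_[c,.2],v=.15)
p=(.50,-.0,.42); bot.reach(p,best(p,np.pi/2)); bot.pause(.3)
t=eyes.read_camera("top"); s=eyes.read_camera("scene")
f=lambda r,b:cv2.resize(cv2.cvtColor(r["img"],cv2.COLOR_RGB2BGR)[b[1]:b[3],b[0]:b[2]],(800,300),interpolation=cv2.INTER_CUBIC)
cv2.imwrite("pics/fin.png",np.vstack([f(t,(70,130,310,260)),f(s,(150,110,490,370))])); print(bot.get_clock())
```

```text
True [0.5202 0.3479 0.0328]
92.4
```

View pics/fin.png

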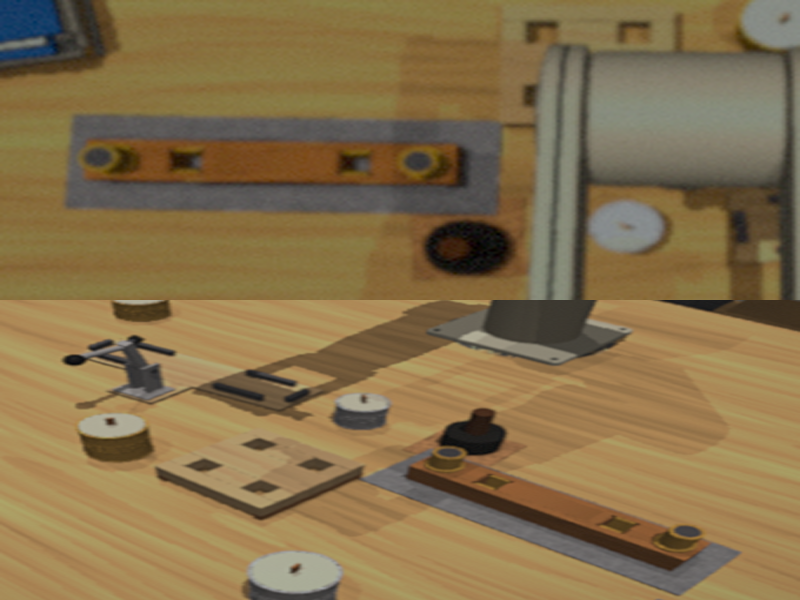

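```bash
python3 -c "
from h import *
print(order.finish_job())"
```

```text
the job is handed in; nothing more can be done
None
```

I handed the job in at about 92 s of the 210 s limit. Both cups present were driven home with the mallet, the clamp is open, the beam stands centred on the mat, the mallet stands head down on its pad, and I left the tins alone; I have not seen the verdict.

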